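# Spring check of two tilting mirror mounts

## Robot

A 7-joint arm with a two-finger parallel gripper is mounted at the origin on a cart in front of the work surface, level with it; the furniture and walls round the work are solid. World frame = base frame: x ahead of the robot, y to its left, z up, the work surface at z = 0. Lengths are in m, angles in rad, forces in N, time in s.
With the tool pointing down it reaches from about 0.4 to 0.85 m from the base axis. Payload 10.4 kg.
Tool frame: the origin (TCP) lies at the centre of the arm's flange, where the gripper is bolted on; the fingertips stand 173 mm ahead of it and the grasp point (between the pads) lies 155 mm ahead of it (robot.grip_depth is the distance from the TCP to the grasp point, in m); z points along the fingers, y is the direction in which the jaws open and shut (so a half turn about z gives the same grasp; the last joint's range is limited). The gripper opens to 85 mm and grips with 20 to 120 N. Pads are 22 mm wide; open, the fingers measure 114 mm over their backs; the gripper's body (76 mm by 85 mm) begins 54 mm behind the grasp point. The pads swing forward as they close: fully open they stand 13 mm farther back than shut.
Start: joints at [1.203, 0.332, -0.065, 1.46, 0.022, 1.35, -0.088], TCP at [0.211, -0.588, 0.405] pointing down, gripper open.
Joint ranges: [-2.6, 2.6], [-0.5, 2.12], [-1.47, 1.34], [0.16, 2.42], [-1.27, 4.41], [0.06, 2.06], [-2.6, 2.6]. Speed limits (rad/s): [2.22, 2.22, 2.79, 2.79, 3.14, 3.14, 3.14].

## Interface

Orientations are given as a unit quaternion [x, y, z, w].
In Python, from cell import robot gives the robot as it stands.
- The arm moves only by the tool arm_command, never from a script. Its argument "moves" is a list of rows, each an object of numbers: "grip": the opening, from -1 (shut) to 1 (fully open), so that 0 is half open; "dx", "dy", "dz": the shift along the tool's x, y, z in m; "rx", "ry", "rz": the turn, a rotation vector about the tool's x, y, z in rad. In form: [{"grip": .., "dx": .., "dy": .., "dz": .., "rx": .., "ry": .., "rz": ..}, ...]. A call has exactly 8 rows; each row shifts and turns the commanded pose from where the row before left it, along the tool's axes as they then stand; what a row does not reach is not made up. A row lasts 1/10 s, in which the tool goes at most 50 mm and 8.59 degrees, less where a joint would pass 70% of its speed; a pose out of reach is approached as far as the arm can. A call with a gripper value outside its range is refused whole. The fingers move at their own pace and stop on an object; "force" is the grip in N (left out, the last holds). Time passes only in rows, so rows that do not move let the fingers close, or fill a call up. It gives the time, the measured TCP pose, the force and the opening at its end, in the units of the state.
- robot.get_state(): the state, without advancing time (a new reading comes with each control period).
- robot.grab_frame(name): name is "scene" or "top" or "wrist"; returns a dict with "frame" (400x640x3 uint8, red, green, blue), "mtx" (3x3 intrinsics, pixels), "world_from_camera" (4x4, takes a point from camera to world coordinates); the wrist camera has in their place "T_tool_cam" (4x4, takes a point from camera to tool coordinates, whose origin is the TCP and whose axes are the flange's). Camera axes: x right, y down, z forward; pixel columns grow to the right and rows downward; lengths in m; the calibration is good to about 2 mm. A picture is of the moment at which its call begins: read the wrist's pose just before it. There is no depth.
- robot.job_done(): hands the job in, once; it reports no verdict.
Trained networks look in the newest picture that a camera, given by its name, has taken for a name from the list of things; names that differ only in an ending like _2 or _b are one class to them, and where a whole thing is asked for, a point or a joint stands for the part that bears it (a point fixed in the world has none). Each returns a list of dicts, best first, with "conf" (0 to 1); they miss things now and then, are a little off and sometimes report something else, mostly with a low value. They report only what shows in the picture. A call takes as long as a camera call.
- robot.look_for(query, camera): "box" ([centre column, centre row, width, height] in pixels, round what is visible of it).
- robot.trace(query, camera): "region" (400x640 bool, what is visible of it) and "box" ([centre column, centre row, width, height] in pixels, round what is visible of it).
- robot.place_of(query, camera): "location" ([column, row] in pixels: a listed point, or the origin of a listed thing).
The state is a dict: "time_s": time; "joint_pos": joint angles; "joint_velocities": joint speeds; "tau": joint torques, N m; "position": TCP position; "ee_rot": TCP orientation; "ft_force": force on the tool from outside, world axes, zero at the start; "torque": the same for the moment, N m; "grip_width": finger opening in m.
Only numpy, scipy, OpenCV 4.12 (cv2) and the standard library are available. Lean on these libraries where they do the work, as an engineer would, in place of code of your own. Each camera call takes 0.05 s, during which the arm holds its last target.

## Task

Check the springs of the two mirror mounts, first the one with the round mirror, then the one with the square mirror: with the fingertips press the black pad on its front left corner slowly down until the pointer stands at the metal tab on its scale, hold it there for a moment without pressing on well past the tab, then let go so that the plate springs all the way back. Do not touch the mirrors, shift the tabs, or pick up or push the things lying around.

Things in the scene. Friction and masses are not known exactly. Their poses are not given: they have to be found in the camera images.
- round_mount: the tilt mount that carries a round mirror, 50 mm across. It stands fixed. Dark base plate 130 (x) x 150 (y) mm on four feet, its top 24 mm above the table; origin: centre of the underside, at table height. Axes: x from the front to the upright scale board at the back, y to the left as seen from the front, z up. The mm positions given for its other parts are in this frame
- round_mount_hinge (a point): middle of the hinge line of the aluminium tilt plate of the round-mirror mount, at (0, -45, 60) mm; the line runs along x. The plate is 95 (x) x 115 (y) x 8 mm, from x = -55 to 40 and y = -55 to 60 mm, its top at z = 66 mm at rest; a spring stands under its front left corner
- round_mount_scale (a point): middle of the top edge, front face, of the white scale board of the round-mirror mount, at (53, -35, 144) mm: 70 mm wide (y), 5 mm thick, with black tick lines on the front. With pointer and tab the highest part is 165 mm above the table
- round_mount_pad_top (a point): centre of the top of the black rubber press pad (24 mm across, 6 mm high) on the sprung front left corner of the round-mirror mount's plate; at rest at (-40, +45, +72) mm in the mount's frame. It lies 90 mm from the hinge line, so it goes down about 9 mm for each 0.1 rad
- round_mount_plate (a joint): tilt of the round-mirror plate, rad: 0 at rest (spring against its upper stop), grows as the pad is pressed down, stop at 0.33. Pressing takes about 1.7 N at the start, rising by about 3 N for each 10 mm at the pad; released, it springs back to 0
- round_mount_pointer_tip (a point): tip of the thin black pointer that stands up from the round-mirror plate at the hinge line, in front of the scale board; 85 mm from the hinge line, at (50, -45, 145) mm in the mount's frame at rest. It swings to the left (+y) as the pad goes down, about 8.5 mm for each 0.1 rad
- round_mount_tab_mark (a point): the point where the pointer tip is when it stands exactly at the middle of the round-mirror mount's setting tab: a bare metal tab 8 mm wide at the upper rim of the scale board, just above the pointer's path (2 to 20 mm above this point)
- round_mount_tab (a joint): where the tab of the round-mirror mount is set, rad, on the same scale as round_mount_plate (the pointer is at the middle of the tab when both are equal); stiff, set anew at each start between 0.12 and 0.24
- round_mount_mirror: the round mirror in its black cell, 6 mm high, lying on the middle of the tilt plate at (10, 5) mm in the mount's frame, its face 72 mm above the table; not to be touched; origin at the centre of its underside
- square_mount: the tilt mount that carries a square mirror, 46 mm wide. It stands fixed. Dark base plate 130 (x) x 150 (y) mm on four feet, its top 24 mm above the table; origin: centre of the underside, at table height. Axes: x from the front to the upright scale board at the back, y to the left as seen from the front, z up. The mm positions given for its other parts are in this frame
- square_mount_hinge (a point): middle of the hinge line of the aluminium tilt plate of the square-mirror mount, at (0, -45, 60) mm; the line runs along x. The plate is 95 (x) x 115 (y) x 8 mm, from x = -55 to 40 and y = -55 to 60 mm, its top at z = 66 mm at rest; a spring stands under its front left corner
- square_mount_scale (a point): middle of the top edge, front face, of the white scale board of the square-mirror mount, at (53, -35, 144) mm: 70 mm wide (y), 5 mm thick, with black tick lines on the front. With pointer and tab the highest part is 165 mm above the table
- square_mount_pad_top (a point): centre of the top of the black rubber press pad (24 mm across, 6 mm high) on the sprung front left corner of the square-mirror mount's plate; at rest at (-40, +45, +72) mm in the mount's frame. It lies 90 mm from the hinge line, so it goes down about 9 mm for each 0.1 rad
- square_mount_plate (a joint): tilt of the square-mirror plate, rad: 0 at rest (spring against its upper stop), grows as the pad is pressed down, stop at 0.33. Pressing takes about 1.7 N at the start, rising by about 3 N for each 10 mm at the pad; released, it springs back to 0
- square_mount_pointer_tip (a point): tip of the thin black pointer that stands up from the square-mirror plate at the hinge line, in front of the scale board; 85 mm from the hinge line, at (50, -45, 145) mm in the mount's frame at rest. It swings to the left (+y) as the pad goes down, about 8.5 mm for each 0.1 rad
- square_mount_tab_mark (a point): the point where the pointer tip is when it stands exactly at the middle of the square-mirror mount's setting tab: a bare metal tab 8 mm wide at the upper rim of the scale board, just above the pointer's path (2 to 20 mm above this point)
- square_mount_tab (a joint): where the tab of the square-mirror mount is set, rad, on the same scale as square_mount_plate (the pointer is at the middle of the tab when both are equal); stiff, set anew at each start between 0.12 and 0.24
- square_mount_mirror: the square mirror in its black cell, 6 mm high, lying on the middle of the tilt plate at (10, 5) mm in the mount's frame, its face 72 mm above the table; not to be touched; origin at the centre of its underside
- stain_bottle: small dark violet bottle with white cap, 32 mm wide, 75 mm high, loose between the mounts; origin at the centre of its underside
- pocket_lens: small folding pocket lens lying loose near the robot, 34 x 49 x 13 mm; origin at the centre of its underside
- lens_wipes: small blue and white carton, 86 x 51 x 62 mm, loose behind the mounts; origin at the centre of its underside
- round_mount_pad: the black rubber press pad of that mount (round mirror); origin at the centre of its underside, 6 mm below its top
- square_mount_pad: the black rubber press pad of that mount (square mirror); origin at the centre of its underside, 6 mm below its top

How it is judged:
On the way, in this order (a step that is already met when the one before it is completed fails the run):
1. a finger holds the round-mirror mount pressed down with its pointer at the tab (within 4 mm of the tab's middle), still, for 0.5 s (distance between round_mount_pointer_tip and round_mount_tab_mark below 0.004 m and contact force between the fingers and round_mount_pad above 0.5 N and velocity of joint round_mount_plate below 0.1 rad/s), for 0.5 s.
2. the round-mirror plate has been let go and has sprung back to rest (value of joint round_mount_plate below 0.02 rad and contact force between the fingers and round_mount below 0.1 N), for 0.2 s.
3. a finger holds the square-mirror mount pressed down with its pointer at the tab (within 4 mm of the tab's middle), still, for 0.5 s (distance between square_mount_pointer_tip and square_mount_tab_mark below 0.004 m and contact force between the fingers and square_mount_pad above 0.5 N and velocity of joint square_mount_plate below 0.1 rad/s), for 0.5 s.
At the end, for the whole second after the job is handed in: both plates have sprung back to rest (tilt below 0.02 rad, not moving), after each was pressed to its tab in turn (value of joint each of round_mount_plate, square_mount_plate below 0.02 rad and not (velocity of joint round_mount_plate above 0.05 rad/s) and not (velocity of joint square_mount_plate above 0.05 rad/s)); the robot touches nothing.
It fails at once if a pointer is pressed more than 6 mm past the far edge of its tab (y of round_mount_pointer_tip in the frame of round_mount_tab_mark above 0.01 m or y of square_mount_pointer_tip in the frame of square_mount_tab_mark above 0.01 m).
It fails at once if a mirror is touched (contact force between any of the arm, the fingers and round_mount_mirror above 0.5 N or contact force between any of the arm, the fingers and square_mount_mirror above 0.5 N).
It fails at once if a tab is shifted by more than 4 mm (distance of any of round_mount_tab_mark, square_mount_tab_mark from where it was at the start of the episode above 0.004 m).
It fails at once if the bottle, the pocket lens or the small carton is lifted, carried or pushed by more than 20 mm (distance of any of stain_bottle, pocket_lens, lens_wipes from where it was at the start of the episode above 0.02 m).
It also fails if it takes over 51 s, if anything falls off the work surface, if the arm or the gripper's body presses on something with over 40 N, if the wrist force passes 120 N, or if a joint passes its speed limit or range.

## Working session

There is one attempt and no reset: what is moved stays moved. The work goes in short steps, Python scripts to look and compute and a tool call to move; the robot and the scene stay as the last step left them, time stands still between calls to the robot, and variables do not carry over. Pictures are saved under pics/ and viewed, and the job is handed in when it is done.

Besides the shell and the picture viewer there is one more tool, called after ">>>" as name(argument=value, ...), one argument or row to a line, values as JSON. arm_command: Moves the arm, as the interface text tells. Its arguments: {"type":"object","properties":{"moves":{"type":"array"},"force":{"type":"number"}},"required":["moves"]}

```bash
mkdir -p pics; ls
python3 - <<'E'
from cell import robot
import cv2,numpy as np
s=robot.get_state()
for k,v in s.items(): print(k,np.round(v,4))
for c in ["scene","top"]:
    f=robot.grab_frame(c); cv2.imwrite(f"pics/{c}0.png",f["frame"][:,:,::-1])
    print(c,f["mtx"].tolist(),np.round(f["world_from_camera"],4).tolist())
    for q in ["round_mount","square_mount","round_mount_pad_top","square_mount_pad_top","round_mount_tab_mark","square_mount_tab_mark","round_mount_pointer_tip","square_mount_pointer_tip","round_mount_hinge","square_mount_hinge","round_mount_scale","square_mount_scale","round_mount_mirror","square_mount_mirror","stain_bottle","pocket_lens","lens_wipes"]:
        r=robot.place_of(q,c)
        print(q,[(np.round(x["location"],1).tolist(),round(x["conf"],2)) for x in r[:2]])
E
```

```text
pics
time_s 0.0
joint_pos [ 1.2034  0.3329 -0.0647  1.461   0.0216  1.3499 -0.0885]
joint_velocities [-0.0001 -0.0003  0.0004 -0.0002 -0.0016 -0.0001 -0.0004]
tau [ 0.00000e+00 -6.25458e+01  4.93000e-02 -3.91610e+01  1.62000e-02
  1.00000e-02  0.00000e+00]
position [ 0.2112 -0.5881  0.4039]
ee_rot [ 9.852e-01  1.716e-01 -2.000e-04 -7.000e-04]
ft_force [-0.0849 -0.3101 -0.8407]
torque [0.0081 0.0395 0.0416]
grip_width 0.0857
scene [[464.4245245109369, 0.0, 319.7564785338816], [0.0, 464.4245245109369, 207.7067227452378], [0.0, 0.0, 1.0]] [[-0.5425, 0.6796, -0.4939, 1.0126], [0.8401, 0.4396, -0.3178, 0.3051], [0.0011, -0.5873, -0.8094, 0.8656], [0.0, 0.0, 0.0, 1.0]]
round_mount [([409.9, 264.7], 0.78)]
square_mount [([263.8, 179.6], 0.69)]
round_mount_pad_top [([440.5, 237.1], 0.41)]
square_mount_pad_top [([291.4, 157.3], 0.48)]
round_mount_tab_mark [([404.2, 242.8], 0.64)]
square_mount_tab_mark [([231.7, 150.3], 0.41)]
round_mount_pointer_tip [([390.2, 237.0], 0.61), ([363.0, 199.1], 0.61)]
square_mount_pointer_tip []
round_mount_hinge [([394.5, 241.4], 0.58)]
square_mount_hinge [([243
[... 820 characters left out ...]
92.3], 0.53)]
square_mount_tab_mark [([426.7, 203.4], 0.49)]
round_mount_pointer_tip [([228.2, 192.3], 0.93)]
square_mount_pointer_tip [([438.7, 204.7], 0.86), ([225.2, 193.1], 0.64)]
round_mount_hinge [([239.2, 219.4], 0.82), ([391.2, 250.2], 0.52)]
square_mount_hinge [([427.8, 228.3], 0.84)]
round_mount_scale [([224.3, 190.2], 0.6), ([218.2, 193.4], 0.41)]
square_mount_scale [([431.4, 198.8], 0.67), ([302.4, 268.4], 0.15)]
round_mount_mirror [([214.3, 218.3], 0.91), ([402.0, 223.1], 0.38)]
square_mount_mirror [([426.5, 226.0], 0.24), ([438.7, 205.2], 0.16)]
stain_bottle [([309.2, 198.2], 0.75), ([430.8, 199.2], 0.19)]
pocket_lens [([305.0, 266.4], 0.74)]
lens_wipes [([324.0, 125.6], 0.84)]
```

View pics/scene0.png

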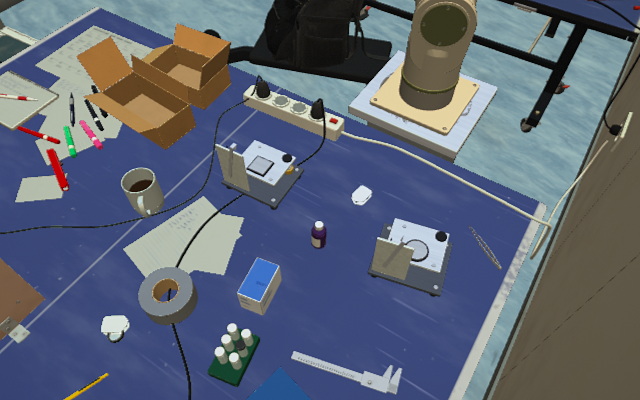

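View pics/top0.png

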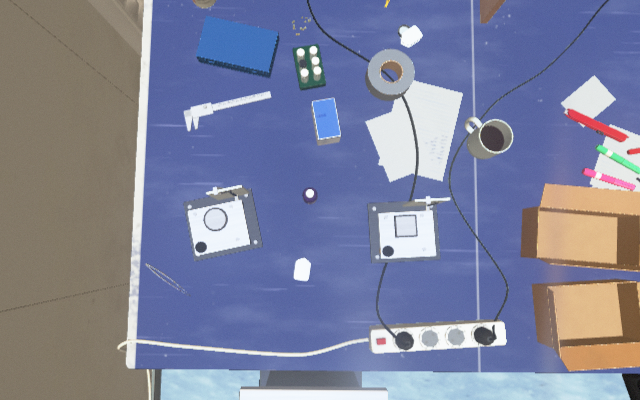

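Run:
```python
import cv2
a=cv2.imread('pics/top0.png'); 
cv2.imwrite('pics/top0c.png',cv2.resize(a[150:290,170:470],(800,373),interpolation=cv2.INTER_CUBIC))
a=cv2.imread('pics/scene0.png'); 
cv2.imwrite('pics/scene0c.png',cv2.resize(a[110:310,200:480],(800,571),interpolation=cv2.INTER_CUBIC))
```

```text
(no output)
```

View pics/top0c.png

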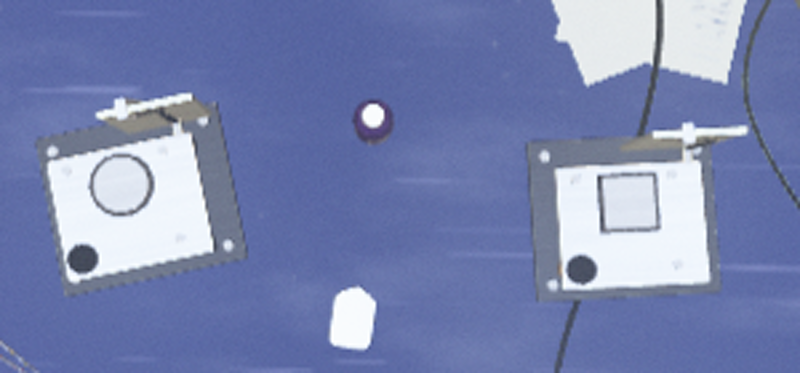

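View pics/scene0c.png

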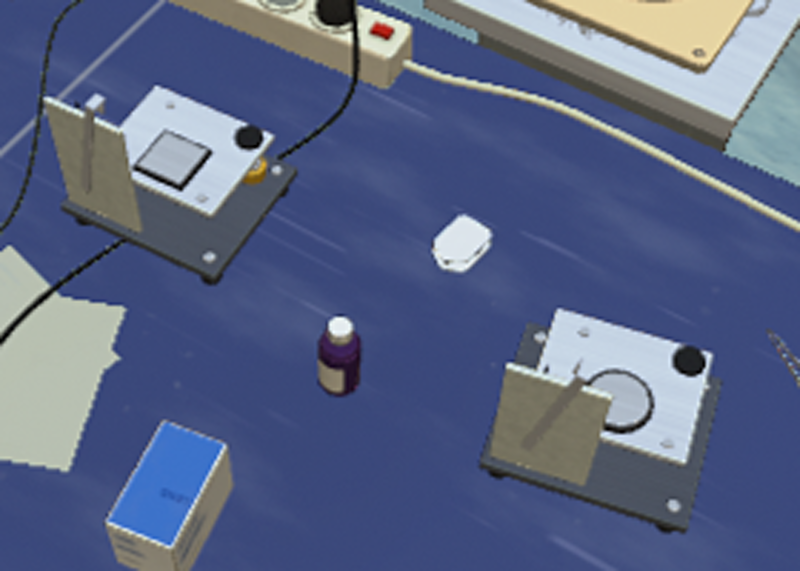

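The top picture shows the round mount at left (pad near 201,247) and the square mount at right (pad near 388,251). Both tabs are just visible on the boards. Next I fit the mount poses.

```bash
cat > h.py <<'E'
import numpy as np
from scipy.optimize import least_squares
K=np.array([[477.335892385095,0,313.37552655473587],[0,477.335892385095,196.92944265656732],[0,0,1]])
T=np.array([[0.0125,-0.9951,0.0977,0.4615],[-0.9998,-0.0138,-0.0131,0.0176],[0.0144,-0.0975,-0.9951,1.0572],[0,0,0,1]])
Ks=np.array([[464.4245,0,319.7565],[0,464.4245,207.7067],[0,0,1]])
Ts=np.array([[-0.5425,0.6796,-0.4939,1.0126],[0.8401,0.4396,-0.3178,0.3051],[0.0011,-0.5873,-0.8094,0.8656],[0,0,0,1]])
def proj(P,K=K,T=T):
    P=np.atleast_2d(P); c=(P-T[:3,3])@T[:3,:3]; u=c@K.T; return u[:,:2]/u[:,2:]
def world(p,P):
    P=np.atleast_2d(P)/1000.; c,s=np.cos(p[2]),np.sin(p[2])
    return np.c_[p[0]+c*P[:,0]-s*P[:,1],p[1]+s*P[:,0]+c*P[:,1],P[:,2]]
def tip(th,r=85): return [50,-45+r*np.sin(th),60+r*np.cos(th)]
E
python3 - <<'E'
from h import *
M=np.array([[65,75,24],[65,-75,24],[-65,-75,24],[-65,75,24],[40,60,66],[40,-55,66],[-55,-55,66],[-55,60,66],[-40,45,72]],float)
M2=np.array([[-40,45,72],[-55,60,66],[-55,-55,66],[65,75,24],[-65,75,24]])
obs={'round':[(37,138),(217,102),(246,256),(66,295),(48,160),(195,133),(215,252),(72,283),(82,259)],
'square':[(528,143),(703,136),(718,290),(539,300),(555,168),(703,160),(710,283),(562,291),(581,269)]}
sc={'round':[(690,360),(712,352),(558,310)],'square':[(249,136),(273,134),(157,87)]}
for n,o in obs.items():
    o=np.array(o)*.375+[170,150]-.3
    s=np.array(sc[n])*.35+[200,110]-.3
    f=lambda p:np.r_[(proj(world(p,M))-o).ravel(),(proj(world(p,M2[:3]),Ks,Ts)-s).ravel()]
    r=least_squares(f,[.45,.2 if n=='round' else -.2,0],loss='soft_l1')
    p=r.x; print(n,np.round(p,4)); print(np.round(f(p).reshape(-1,2),1).tolist())
    print('pad',np.round(world(p,[-40,45,72]),4))
    for th in (0,.12,.15,.18,.21,.24): print(th,(proj(world(p,tip(th,103)))[0]-[170,150])/.375,(proj(world(p,tip(th,103)),Ks,Ts)[0]-[200,110])/.35)
E
```

```text
round [0.5015 0.199  0.209 ]
[[-0.4, -0.2], [0.3, -0.0], [0.5, 1.2], [-1.0, 0.3], [-0.6, 0.2], [-1.0, -0.4], [-0.2, -0.1], [-1.7, -0.7], [-0.1, -0.3], [-1.3, -0.9], [-0.8, -0.1], [-1.2, -1.8]]
pad [[0.4531 0.2347 0.072 ]]
0 [156.36930248 107.18117467] [544.2440646  348.07428382]
0.12 [139.29389465 110.66338559] [563.03320526 354.59339819]
0.15 [135.11462676 111.56321335] [567.66137227 356.41621212]
0.18 [130.98128548 112.47258163] [572.25087832 358.31228541]
0.21 [126.89878749 113.39038224] [576.79628681 360.27944405]
0.24 [122.87195928 114.3154973 ] [581.29221869 362.31540782]
square [ 0.4916 -0.1918  0.061 ]
[[-0.6, -0.6], [2.2, -1.2], [1.0, 1.0], [-1.2, 0.7], [-0.3, -0.1], [-1.0, 0.3], [-0.3, -0.1], [-0.1, -0.4], [0.0, 0.3], [-0.6, -0.5], [0.1, 0.1], [-0.7, -1.1]]
pad [[ 0.449  -0.1493  0.072 ]]
0 [720.47340303 136.85423883] [69.81280627 84.48033271]
0.12 [702.88617539 137.76534628] [83.71231796 91.19981106]
0.15 [698.43648615 138.02005172] [87.22593723 93.0975827 ]
0.18 [693.97636782 138.28491382] [90.74711303 95.07865504]
0.21 [689.5111986  138.55959904] [94.27182919 97.14088238]
0.24 [685.04634817 138.84376005] [97.79605477 99.28200096]
```

Run:
```python
from cell import robot
import cv2,numpy as np
f=robot.grab_frame("wrist"); cv2.imwrite(f"pics/wrist0.png",f["frame"][:,:,::-1])
print(f["mtx"].tolist(),np.round(f["T_tool_cam"],4).tolist())
from scipy.spatial.transform import Rotation as R
s=robot.get_state();Rm=R.from_quat(s["ee_rot"]).as_matrix();print(s["time_s"],Rm.round(3))
p=s["position"]
for t in [[.42,-.2,.404],[.38,.20,.404]]:
    print(Rm.T@(np.array(t)-p)); p=np.array(t)
```

```text
[[323.9900092732478, 0.0, 327.5831826392615], [0.0, 323.9900092732478, 198.96696076497852], [0.0, 0.0, 1.0]] [[0.0002, -0.9481, -0.3179, 0.08], [1.0, 0.0, 0.0004, 0.0009], [-0.0004, -0.3179, 0.9481, 0.031], [0.0, 0.0, 0.0, 1.0]]
1.85 [[ 0.941  0.338  0.   ]
 [ 0.338 -0.941 -0.   ]
 [-0.     0.    -1.   ]]
[ 0.3276877  -0.29481818  0.00068404]
[ 9.75516212e-02 -3.89979078e-01 -1.47956877e-05]
```

>>> arm_command(
  moves=[
    {"grip": -1, "dx": 0.03, "dy": -0.02},
    {"grip": -1, "dx": 0.038, "dy": -0.025},
    {"grip": -1, "dx": 0.038, "dy": -0.025},
    {"grip": -1, "dx": 0.038, "dy": -0.025},
    {"grip": -1, "dx": 0.038, "dy": -0.025},
    {"grip": -1, "dx": 0.038, "dy": -0.025},
    {"grip": -1, "dx": 0.038, "dy": -0.025},
    {"grip": -1, "dx": 0.038, "dy": -0.025},
  ],
  force=30,
)

```text
schema error: expected keys grip, dx, dy, dz, rx, ry, rz
```

>>> arm_command(
  moves=[
    {"grip": -1, "dx": 0.03, "dy": -0.02, "dz": 0, "rx": 0, "ry": 0, "rz": 0},
    {"grip": -1, "dx": 0.038, "dy": -0.025, "dz": 0, "rx": 0, "ry": 0, "rz": 0},
    {"grip": -1, "dx": 0.038, "dy": -0.025, "dz": 0, "rx": 0, "ry": 0, "rz": 0},
    {"grip": -1, "dx": 0.038, "dy": -0.025, "dz": 0, "rx": 0, "ry": 0, "rz": 0},
    {"grip": -1, "dx": 0.038, "dy": -0.025, "dz": 0, "rx": 0, "ry": 0, "rz": 0},
    {"grip": -1, "dx": 0.038, "dy": -0.025, "dz": 0, "rx": 0, "ry": 0, "rz": 0},
    {"grip": -1, "dx": 0.038, "dy": -0.025, "dz": 0, "rx": 0, "ry": 0, "rz": 0},
    {"grip": -1, "dx": 0.038, "dy": -0.025, "dz": 0, "rx": 0, "ry": 0, "rz": 0},
  ],
  force=30,
)

```text
time_s: 2.65
position: [0.4247, -0.303, 0.405]
ee_rot: [0.985, 0.171, 0.0, 0.0]
ft_force: [0.1, -0.4, 0.1]
grip_width: 0.0
```

>>> arm_command(
  moves=[
    {"grip": -1, "dx": 0.032, "dy": -0.022, "dz": 0, "rx": 0, "ry": 0, "rz": 0},
    {"grip": -1, "dx": 0.032, "dy": -0.022, "dz": 0, "rx": 0, "ry": 0, "rz": 0},
    {"grip": -1, "dx": 0, "dy": 0, "dz": 0, "rx": 0, "ry": 0, "rz": 0},
    {"grip": -1, "dx": 0, "dy": 0, "dz": 0, "rx": 0, "ry": 0, "rz": 0},
    {"grip": -1, "dx": 0, "dy": 0, "dz": 0, "rx": 0, "ry": 0, "rz": 0},
    {"grip": -1, "dx": 0, "dy": 0, "dz": 0, "rx": 0, "ry": 0, "rz": 0},
    {"grip": -1, "dx": 0, "dy": 0, "dz": 0, "rx": 0, "ry": 0, "rz": 0},
    {"grip": -1, "dx": 0, "dy": 0, "dz": 0, "rx": 0, "ry": 0, "rz": 0},
  ],
)

```text
time_s: 3.45
position: [0.469, -0.2421, 0.4047]
ee_rot: [0.985, 0.171, 0.0, 0.0]
ft_force: [0.2, -0.2, -0.5]
grip_width: -0.0001
```

```bash
cat > wv.py <<'E'
from cell import robot
import cv2,numpy as np,sys,json
from scipy.spatial.transform import Rotation as R
n,q=sys.argv[1:3]
s=robot.get_state(); f=robot.grab_frame("wrist"); cv2.imwrite(f"pics/{n}.png",f["frame"][:,:,::-1])
Tt=np.eye(4);Tt[:3,:3]=R.from_quat(s["ee_rot"]).as_matrix();Tt[:3,3]=s["position"]
np.savez(n,K=f["mtx"],T=Tt@f["T_tool_cam"])
print(s["time_s"],s["position"])
for k in ["tab_mark","pointer_tip","pad_top","hinge"]:
    print(k,[(np.round(x["location"],1).tolist(),round(x["conf"],2)) for x in robot.place_of(q+"_"+k,"wrist")[:2]])
E
python3 wv.py w_sq square_mount
```

```text
3.45 [ 0.46898757 -0.24214662  0.40473457]
tab_mark [([352.1, 100.3], 0.21)]
pointer_tip [([353.0, 100.0], 0.84)]
pad_top [([228.0, 170.9], 0.84)]
hinge [([331.4, 145.5], 0.81)]
```

View pics/w_sq.png

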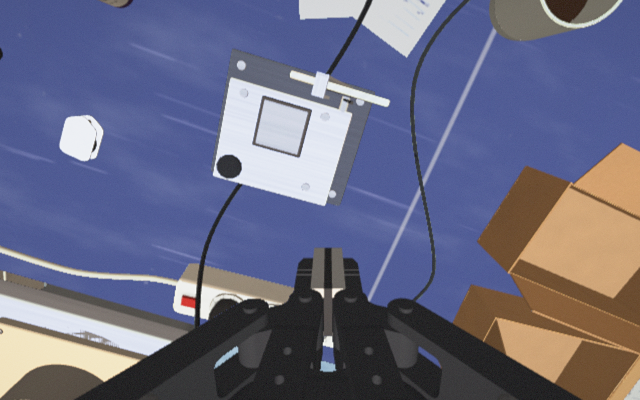

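Run:
```python
import cv2
a=cv2.imread('pics/w_sq.png'); 
cv2.imwrite('pics/w_sqc.png',cv2.resize(a[40:215,200:400],(686,600),interpolation=cv2.INTER_CUBIC))
```

```text
(no output)
```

View pics/w_sqc.png

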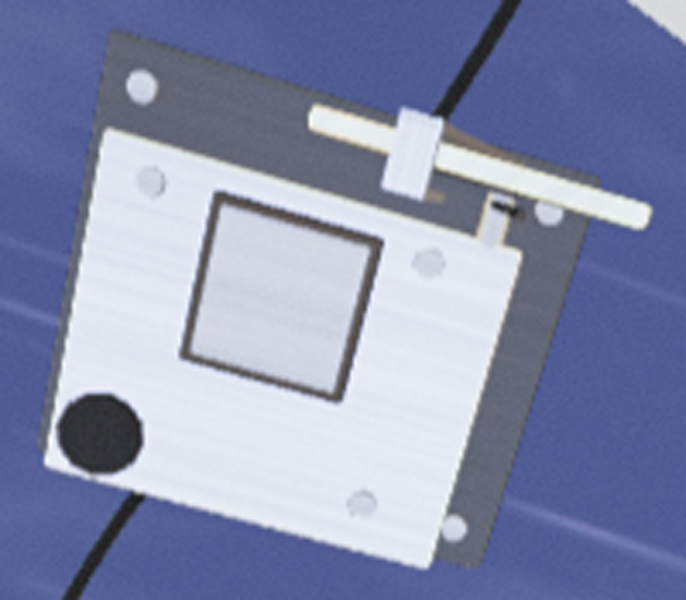

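```bash
cat > fitw.py <<'E'
from h import *
def run(n,org,sc,M,o,p0,tabf,tabb,ptr):
    d=np.load(n+'.npz');K,T=d['K'],d['T']
    U=lambda o:np.array(o,float)*sc+org+(.5*sc-.5)
    o=U(o); f=lambda p:(proj(world(p,M),K,T)-o).ravel()
    r=least_squares(f,p0,loss='soft_l1');p=r.x
    print(n,np.round(p,4).tolist(),'res',np.round(f(p).reshape(-1,2),1).tolist())
    print('pad',np.round(world(p,[-40,45,72]),4), 'tip pred',proj(world(p,tip(0)),K,T),'obs',U(ptr))
    for R in (105,):
        g=lambda v:np.r_[(proj(world(p,[v[1],-45+R*np.sin(v[0]),60+R*np.cos(v[0])]),K,T)[0]-U(tabf)),(proj(world(p,[v[2],-45+R*np.sin(v[0]),60+R*np.cos(v[0])]),K,T)[0]-U(tabb))]
        r=least_squares(g,[.18,45,60]);print('tab',R,r.x,r.fun)
    return p
E
python3 - <<'E'
from fitw import *
M=np.array([[65,75,24],[65,-75,24],[-65,-75,24],[40,60,66],[40,-55,66],[-55,-55,66],[-55,60,66],[-40,45,72],[53,0,144],[53,-70,144]],float)
run('w_sq',[200,40],200/686,M,[(112,32),(603,180),(475,568),(103,130),(522,252),(432,570),(45,465),(100,432),(308,128),(640,229)],[.49,-.19,.06],(404,190),(421,112),(506,208))
E
```

```text
w_sq [0.4907, -0.1927, 0.0675] res [[-1.0, -1.7], [0.5, -1.0], [1.7, 0.8], [-0.2, -1.5], [1.3, -0.6], [-0.4, 0.2], [-0.7, 0.7], [-0.7, 1.3], [-0.7, 0.4], [2.1, 0.8]]
pad [[ 0.4478 -0.1505  0.072 ]] tip pred [[352.18786752 101.24070558]] obs [347.16763848 100.28717201]
tab 105 [ 0.2259969  47.78825507 61.34426726] [-0.45361851 -0.11798825  0.44428022  0.1155593 ]
```

>>> arm_command(
  moves=[
    {"grip": -1, "dx": 0.017, "dy": -0.043, "dz": 0, "rx": 0, "ry": 0, "rz": 0},
    {"grip": -1, "dx": 0.017, "dy": -0.043, "dz": 0, "rx": 0, "ry": 0, "rz": 0},
    {"grip": -1, "dx": 0.017, "dy": -0.043, "dz": 0, "rx": 0, "ry": 0, "rz": 0},
    {"grip": -1, "dx": 0.017, "dy": -0.043, "dz": 0, "rx": 0, "ry": 0, "rz": 0},
    {"grip": -1, "dx": 0.017, "dy": -0.043, "dz": 0, "rx": 0, "ry": 0, "rz": 0},
    {"grip": -1, "dx": 0.017, "dy": -0.043, "dz": 0, "rx": 0, "ry": 0, "rz": 0},
    {"grip": -1, "dx": 0.017, "dy": -0.043, "dz": 0, "rx": 0, "ry": 0, "rz": 0},
    {"grip": -1, "dx": 0.017, "dy": -0.043, "dz": 0, "rx": 0, "ry": 0, "rz": 0},
  ],
)

```text
time_s: 4.5
position: [0.4807, 0.13, 0.405]
ee_rot: [0.985, 0.171, 0.0, 0.0]
ft_force: [1.2, -1.0, -0.3]
grip_width: 0.0001
```

```bash
python3 wv.py w_ro round_mount
python3 - <<'E'
import cv2
a=cv2.imread('pics/w_ro.png'); 
cv2.imwrite('pics/w_roc.png',cv2.resize(a[40:215,180:380],(686,600),interpolation=cv2.INTER_CUBIC))
E
```

```text
4.5 [0.48067844 0.12995062 0.40502441]
tab_mark [([281.1, 79.4], 0.97)]
pointer_tip [([309.8, 83.0], 0.67)]
pad_top [([447.6, 129.7], 0.7), ([211.2, 173.1], 0.59)]
hinge [([313.2, 139.8], 0.76)]
```

View pics/w_roc.png

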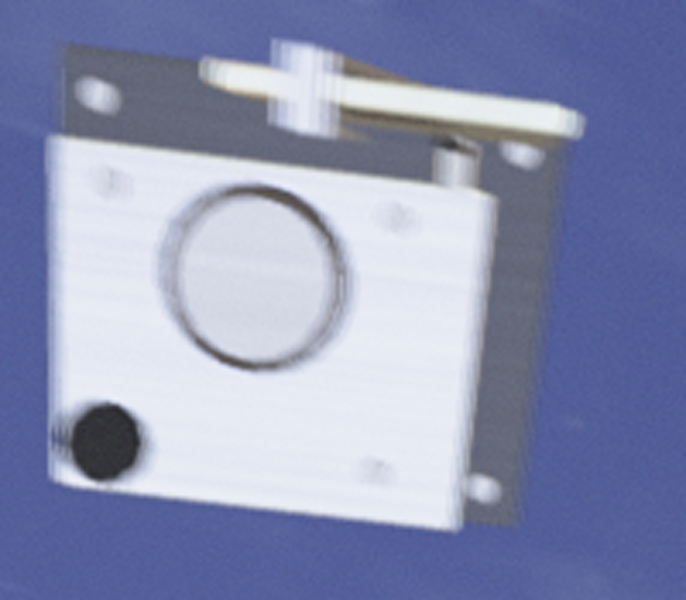

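The frame is blurred because the arm was still settling, so I take another.

```bash
python3 wv.py w_ro2 round_mount
python3 - <<'E'
import cv2
a=cv2.imread('pics/w_ro2.png'); 
cv2.imwrite('pics/w_ro2c.png',cv2.resize(a[40:215,180:380],(686,600),interpolation=cv2.INTER_CUBIC))
E
```

```text
4.75 [0.48110397 0.12772902 0.40456638]
tab_mark [([277.2, 82.2], 0.62), ([310.0, 136.3], 0.44)]
pointer_tip [([310.1, 79.9], 0.62), ([557.4, 286.7], 0.5)]
pad_top [([211.0, 172.4], 0.84)]
hinge [([311.1, 138.3], 0.8)]
```

View pics/w_ro2c.png

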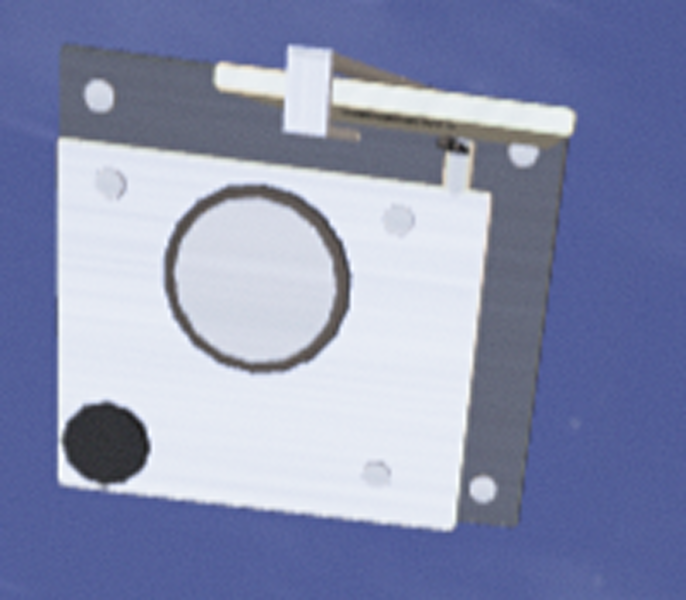

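Run:
```python
from fitw import *
M=np.array([[65,75,24],[65,-75,24],[-65,-75,24],[40,60,66],[40,-55,66],[-55,-55,66],[-55,60,66],[-40,45,72],[53,0,144],[53,-70,144]],float)
p=run('w_ro2',[180,40],200/686,M,[(62,43),(568,135),(520,525),(58,138),(491,193),(456,529),(58,485),(106,443),(215,86),(570,136)],[.50,.2,.2],(304,134),(310,46),(450,145))
from cell import robot
from scipy.spatial.transform import Rotation as R
s=robot.get_state();Rm=R.from_quat(s["ee_rot"]).as_matrix()
t=world(p,[-40,45,72])[0]; print(Rm.T@(t+[0,0,.173]-s["position"]),s["position"])
```

```text
w_ro2 [0.5003, 0.2001, 0.2256] res [[-1.3, -0.5], [1.7, -7.9], [-0.2, 0.9], [-1.0, -0.8], [1.1, -0.7], [0.3, 0.7], [-0.1, 0.3], [-0.7, 0.9], [-0.6, 1.1], [1.5, 0.1]]
pad [[0.4512 0.235  0.072 ]] tip pred [[309.38910497  79.30923211]] obs [310.84110787  81.91982507]
tab 105 [ 0.23035983 46.94334196 61.43648476] [ 0.13092467  0.00760144 -0.12790054 -0.00742584]
[ 0.00806578 -0.11175265  0.15967187] [0.48119267 0.12708941 0.40470982]
```

>>> arm_command(
  moves=[
    {"grip": -1, "dx": 0.002, "dy": -0.028, "dz": 0.01, "rx": 0, "ry": 0, "rz": 0},
    {"grip": -1, "dx": 0.002, "dy": -0.028, "dz": 0.02, "rx": 0, "ry": 0, "rz": 0},
    {"grip": -1, "dx": 0.002, "dy": -0.028, "dz": 0.02, "rx": 0, "ry": 0, "rz": 0},
    {"grip": -1, "dx": 0.002, "dy": -0.028, "dz": 0.02, "rx": 0, "ry": 0, "rz": 0},
    {"grip": -1, "dx": 0, "dy": 0, "dz": 0.03, "rx": 0, "ry": 0, "rz": 0},
    {"grip": -1, "dx": 0, "dy": 0, "dz": 0.03, "rx": 0, "ry": 0, "rz": 0},
    {"grip": -1, "dx": 0, "dy": 0, "dz": 0, "rx": 0, "ry": 0, "rz": 0},
    {"grip": -1, "dx": 0, "dy": 0, "dz": 0, "rx": 0, "ry": 0, "rz": 0},
  ],
)

```text
time_s: 5.8
position: [0.451, 0.2359, 0.2752]
ee_rot: [0.985, 0.171, -0.0, -0.0]
ft_force: [-0.5, -0.3, 0.5]
grip_width: 0.0003
```

```bash
cat > look.py <<'E'
from cell import robot
import cv2,numpy as np,sys
n,x0,y0,w,h=sys.argv[1],*map(int,sys.argv[2:6])
s=robot.get_state();print(s["time_s"],s["position"],np.round(s["ft_force"],2))
a=robot.grab_frame("top")["frame"][:,:,::-1]
cv2.imwrite(f"pics/{n}.png",cv2.resize(a[y0:y0+h,x0:x0+w],(800,800*h//w),interpolation=cv2.INTER_CUBIC))
E
python3 look.py t1 160 150 140 105
```

```text
5.8 [0.45098345 0.23590188 0.27521724] [-0.54 -0.32  0.54]
```

View pics/t1.png

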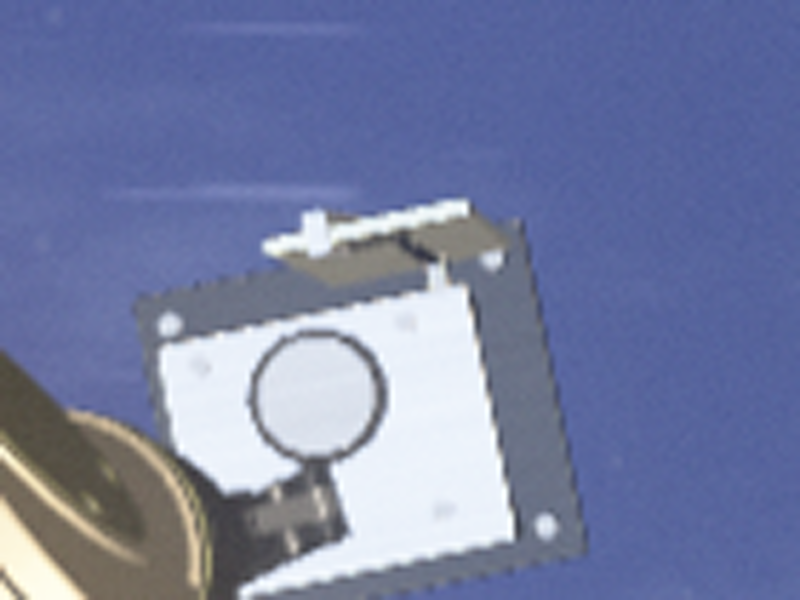

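>>> arm_command(
  moves=[
    {"grip": -1, "dx": 0, "dy": 0, "dz": 0.014, "rx": 0, "ry": 0, "rz": 0},
    {"grip": -1, "dx": 0, "dy": 0, "dz": 0.01, "rx": 0, "ry": 0, "rz": 0},
    {"grip": -1, "dx": 0, "dy": 0, "dz": 0.004, "rx": 0, "ry": 0, "rz": 0},
    {"grip": -1, "dx": 0, "dy": 0, "dz": 0.004, "rx": 0, "ry": 0, "rz": 0},
    {"grip": -1, "dx": 0, "dy": 0, "dz": 0.004, "rx": 0, "ry": 0, "rz": 0},
    {"grip": -1, "dx": 0, "dy": 0, "dz": 0.004, "rx": 0, "ry": 0, "rz": 0},
    {"grip": -1, "dx": 0, "dy": 0, "dz": 0.003, "rx": 0, "ry": 0, "rz": 0},
    {"grip": -1, "dx": 0, "dy": 0, "dz": 0, "rx": 0, "ry": 0, "rz": 0},
  ],
)

```text
time_s: 6.65
position: [0.4505, 0.2365, 0.2316]
ee_rot: [0.985, 0.172, -0.0, -0.0]
ft_force: [-3.8, 0.3, 4.8]
grip_width: -0.0005
```

```bash
python3 look.py t2 160 150 140 105
```

```text
6.65 [0.4505475  0.23653582 0.23157837] [-3.84  0.25  4.78]
```

View pics/t2.png

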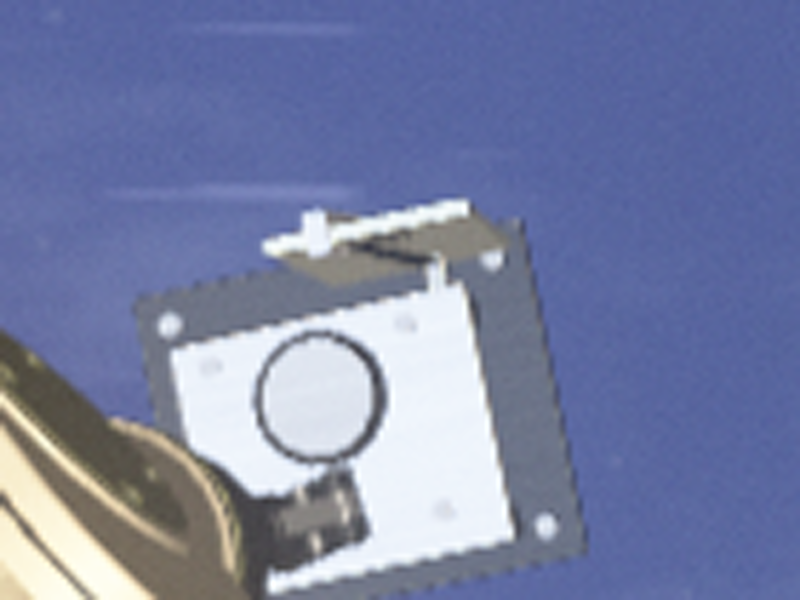

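Run:
```python
from h import *
p=[.5005,.1995,.217]
for th in (0,.14,.16,.18,.2,.22,.23,.24):
    c=lambda P:np.round((proj(world(p,P))[0]-[160,150]+.41)*5.714,0)
    t=tip(th);T=tip(th,105);T[0]=54;T2=tip(th,88);T2[0]=54
    print(th,c(t),'tabtop',c(T),c(T2))
```

```text
0 [400. 240.] tabtop [388. 222.] [396. 228.]
0.14 [366. 248.] tabtop [345. 231.] [361. 235.]
0.16 [361. 249.] tabtop [339. 232.] [356. 236.]
0.18 [356. 250.] tabtop [333. 234.] [351. 238.]
0.2 [351. 251.] tabtop [327. 235.] [346. 239.]
0.22 [347. 252.] tabtop [321. 237.] [341. 240.]
0.23 [344. 253.] tabtop [318. 237.] [339. 240.]
0.24 [342. 253.] tabtop [315. 238.] [336. 241.]
```

>>> arm_command(
  moves=[
    {"grip": -1, "dx": 0, "dy": 0, "dz": 0.002, "rx": 0, "ry": 0, "rz": 0},
    {"grip": -1, "dx": 0, "dy": 0, "dz": 0.0015, "rx": 0, "ry": 0, "rz": 0},
    {"grip": -1, "dx": 0, "dy": 0, "dz": 0.001, "rx": 0, "ry": 0, "rz": 0},
    {"grip": -1, "dx": 0, "dy": 0, "dz": 0, "rx": 0, "ry": 0, "rz": 0},
    {"grip": -1, "dx": 0, "dy": 0, "dz": 0, "rx": 0, "ry": 0, "rz": 0},
    {"grip": -1, "dx": 0, "dy": 0, "dz": 0, "rx": 0, "ry": 0, "rz": 0},
    {"grip": -1, "dx": 0, "dy": 0, "dz": 0, "rx": 0, "ry": 0, "rz": 0},
    {"grip": -1, "dx": 0, "dy": 0, "dz": 0, "rx": 0, "ry": 0, "rz": 0},
  ],
)

```text
time_s: 7.5
position: [0.4506, 0.2364, 0.2275]
ee_rot: [0.985, 0.172, 0.0, 0.0]
ft_force: [-3.7, 0.4, 6.9]
grip_width: -0.0001
```

```bash
python3 look.py t3 160 150 140 105
python3 - <<'E'
from cell import robot
import cv2
a=robot.grab_frame("scene")["frame"][:,:,::-1]
cv2.imwrite("pics/s3.png",cv2.resize(a[210:310,350:480],(780,600),interpolation=cv2.INTER_CUBIC))
E
```

```text
7.5 [0.45064604 0.23644189 0.22754196] [-3.71  0.44  6.9 ]
```

View pics/t3.png

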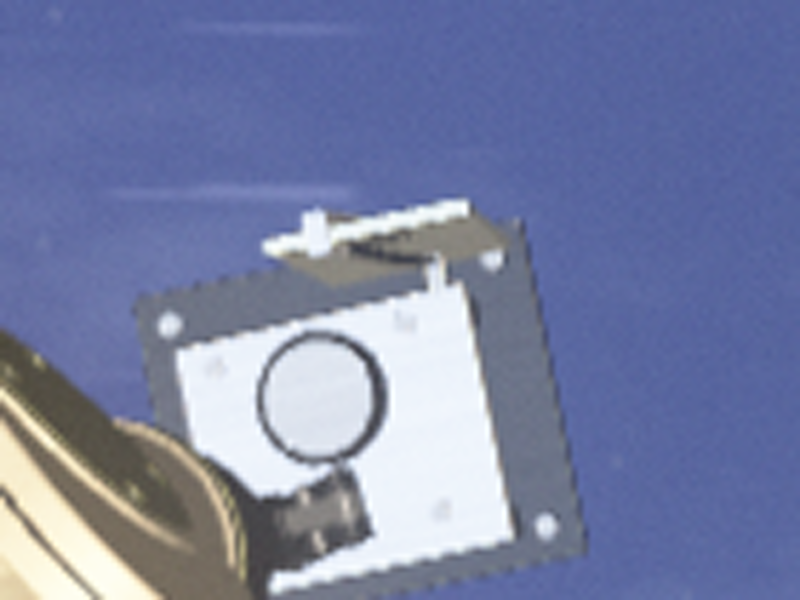

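View pics/s3.png

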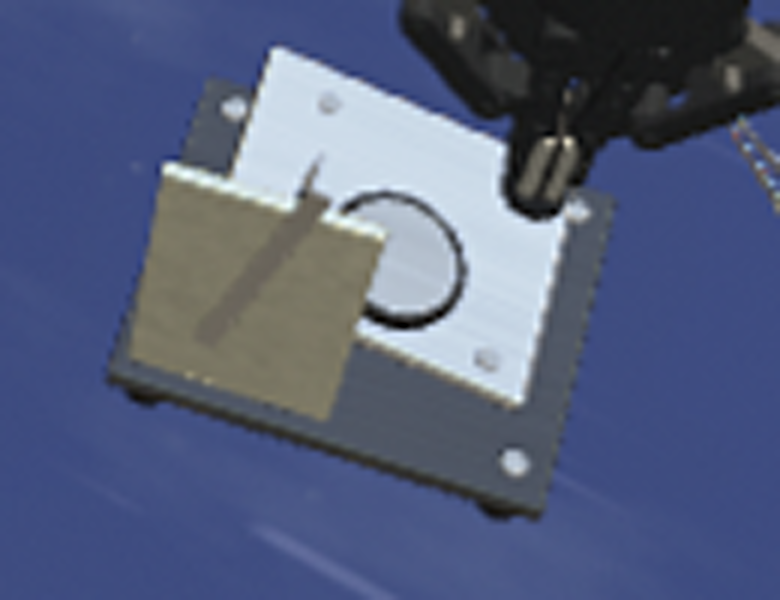

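>>> arm_command(
  moves=[
    {"grip": -1, "dx": 0, "dy": 0, "dz": 0.0015, "rx": 0, "ry": 0, "rz": 0},
    {"grip": -1, "dx": 0, "dy": 0, "dz": 0, "rx": 0, "ry": 0, "rz": 0},
    {"grip": -1, "dx": 0, "dy": 0, "dz": 0, "rx": 0, "ry": 0, "rz": 0},
    {"grip": -1, "dx": 0, "dy": 0, "dz": 0, "rx": 0, "ry": 0, "rz": 0},
    {"grip": -1, "dx": 0, "dy": 0, "dz": 0, "rx": 0, "ry": 0, "rz": 0},
    {"grip": -1, "dx": 0, "dy": 0, "dz": 0, "rx": 0, "ry": 0, "rz": 0},
    {"grip": -1, "dx": 0, "dy": 0, "dz": 0, "rx": 0, "ry": 0, "rz": 0},
    {"grip": -1, "dx": 0, "dy": 0, "dz": 0, "rx": 0, "ry": 0, "rz": 0},
  ],
)

```text
time_s: 8.4
position: [0.4507, 0.2364, 0.2261]
ee_rot: [0.985, 0.172, 0.0, 0.0]
ft_force: [-4.9, -0.2, 6.8]
grip_width: -0.0001
```

```bash
python3 look.py t4 205 175 56 42
python3 - <<'E'
from cell import robot
import numpy as np
for k in ["tab_mark","pointer_tip"]:
    print(k,[(np.round(x["location"],1).tolist(),round(x["conf"],2)) for x in robot.place_of("round_mount_"+k,"top")[:2]])
from h import *
p=[.5005,.1995,.217]
for th in (.18,.2,.22,.23,.24,.26): print(th,proj(world(p,tip(th))))
E
```

```text
8.4 [0.45066448 0.23639379 0.22606648] [-4.91 -0.18  6.78]
tab_mark [([220.0, 195.0], 0.58), ([216.2, 221.5], 0.17)]
pointer_tip [([309.6, 198.3], 0.24)]
0.18 [[221.92353896 193.30220588]]
0.2 [[221.09607319 193.49412596]]
0.22 [[220.27566665 193.68703957]]
0.23 [[219.86823911 193.78383798]]
0.24 [[219.46272993 193.88084759]]
0.26 [[218.65766821 194.07545054]]
```

View pics/t4.png

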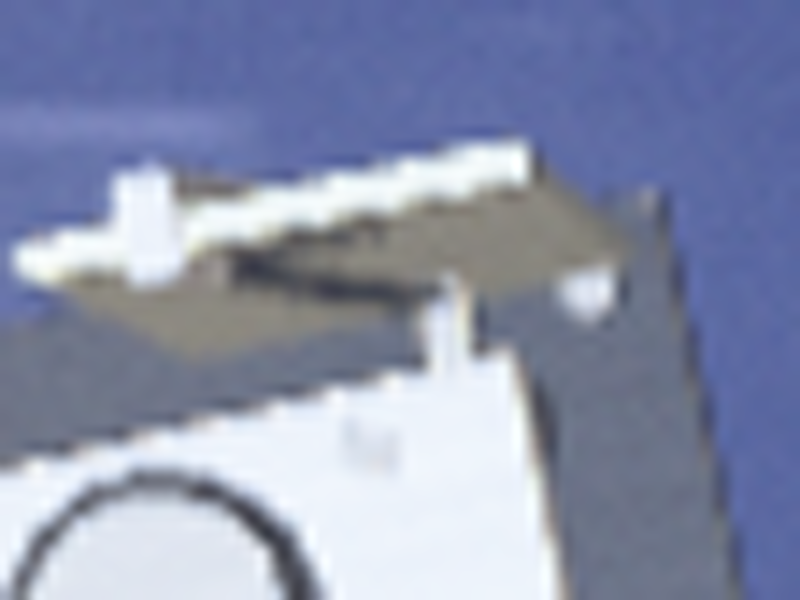

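>>> arm_command(
  moves=[
    {"grip": -1, "dx": 0, "dy": 0, "dz": 0.001, "rx": 0, "ry": 0, "rz": 0},
    {"grip": -1, "dx": 0, "dy": 0, "dz": 0, "rx": 0, "ry": 0, "rz": 0},
    {"grip": -1, "dx": 0, "dy": 0, "dz": 0, "rx": 0, "ry": 0, "rz": 0},
    {"grip": -1, "dx": 0, "dy": 0, "dz": 0, "rx": 0, "ry": 0, "rz": 0},
    {"grip": -1, "dx": 0, "dy": 0, "dz": 0, "rx": 0, "ry": 0, "rz": 0},
    {"grip": -1, "dx": 0, "dy": 0, "dz": 0, "rx": 0, "ry": 0, "rz": 0},
    {"grip": -1, "dx": 0, "dy": 0, "dz": 0, "rx": 0, "ry": 0, "rz": 0},
    {"grip": -1, "dx": 0, "dy": 0, "dz": 0, "rx": 0, "ry": 0, "rz": 0},
  ],
)

```text
time_s: 9.35
position: [0.4507, 0.2363, 0.2251]
ee_rot: [0.985, 0.172, 0.0, 0.0]
ft_force: [-4.5, -0.9, 7.8]
grip_width: -0.0003
```

```bash
python3 look.py t5 205 175 56 42
```

```text
9.35 [0.45066365 0.23633745 0.22505086] [-4.46 -0.87  7.84]
```

View pics/t5.png

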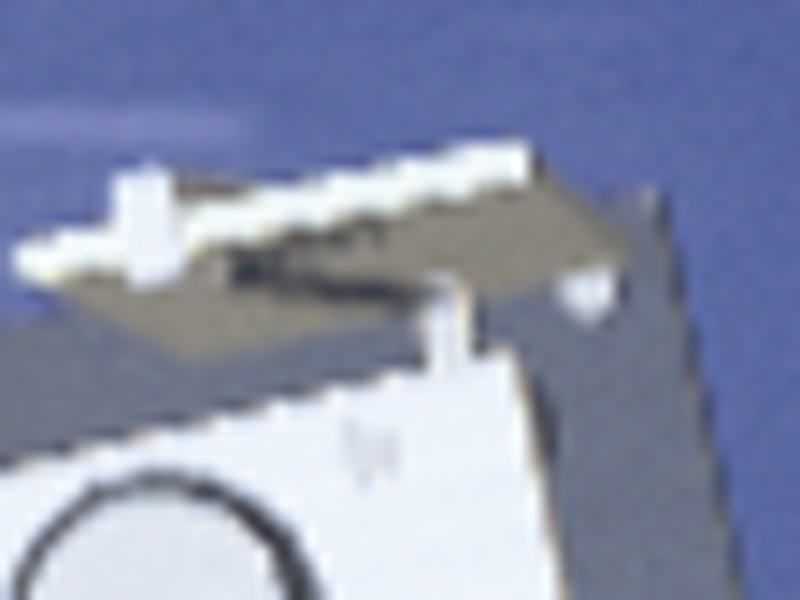

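Run:
```python
from h import *
import cv2
p=[.5005,.1995,.217]
# direct overlay of model tab box + pointer on t5
a=cv2.imread('pics/t5.png');S=800/56
c=lambda P:tuple(int(v) for v in (proj(world(p,P))[0]-[205,175]+.5)*S)
for th,col in ((.20,(0,0,255)),(.23,(0,255,0)),(.26,(255,0,0))):
    cv2.circle(a,c(tip(th)),4,col,-1)
    q=np.array(tip(th,105));q[0]=54;q2=np.array(tip(th,87));q2[0]=47;cv2.line(a,c(q),c(q2),col,1)
cv2.imwrite('pics/t5o.png',a)
```

```text
(no output)
```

View pics/t5o.png

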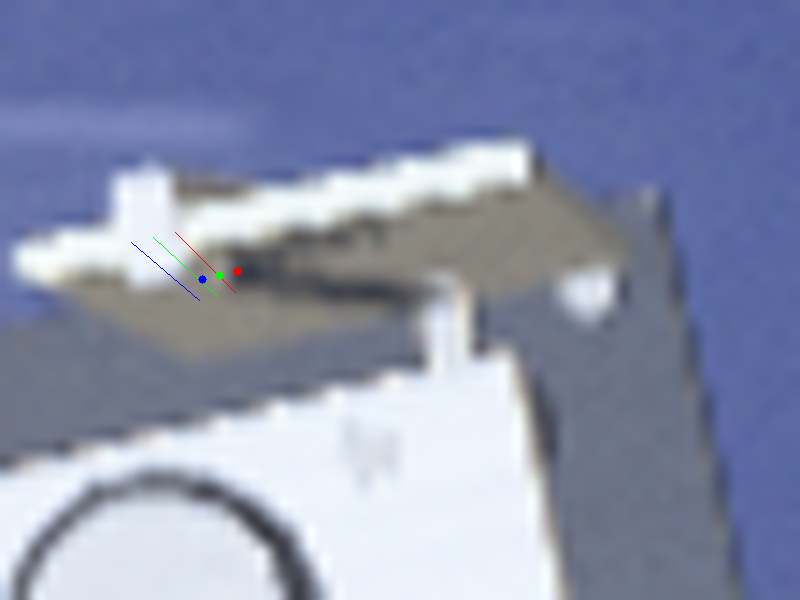

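>>> arm_command(
  moves=[
    {"grip": -1, "dx": 0, "dy": 0, "dz": -0.01, "rx": 0, "ry": 0, "rz": 0},
    {"grip": -1, "dx": 0, "dy": 0, "dz": -0.02, "rx": 0, "ry": 0, "rz": 0},
    {"grip": -1, "dx": 0, "dy": 0, "dz": -0.03, "rx": 0, "ry": 0, "rz": 0},
    {"grip": -1, "dx": 0, "dy": 0, "dz": -0.02, "rx": 0, "ry": 0, "rz": 0},
    {"grip": -1, "dx": 0, "dy": 0, "dz": 0, "rx": 0, "ry": 0, "rz": 0},
    {"grip": -1, "dx": 0, "dy": 0, "dz": 0, "rx": 0, "ry": 0, "rz": 0},
    {"grip": -1, "dx": 0, "dy": 0, "dz": 0, "rx": 0, "ry": 0, "rz": 0},
    {"grip": -1, "dx": 0, "dy": 0, "dz": 0, "rx": 0, "ry": 0, "rz": 0},
  ],
)

```text
time_s: 10.2
position: [0.4505, 0.236, 0.3038]
ee_rot: [0.985, 0.172, -0.001, 0.0]
ft_force: [-0.8, -0.0, 0.2]
grip_width: -0.0002
```

```bash
python3 look.py t6 160 150 140 105
```

```text
10.2 [0.45050905 0.23597259 0.3038033 ] [-0.8  -0.02  0.24]
```

View pics/t6.png

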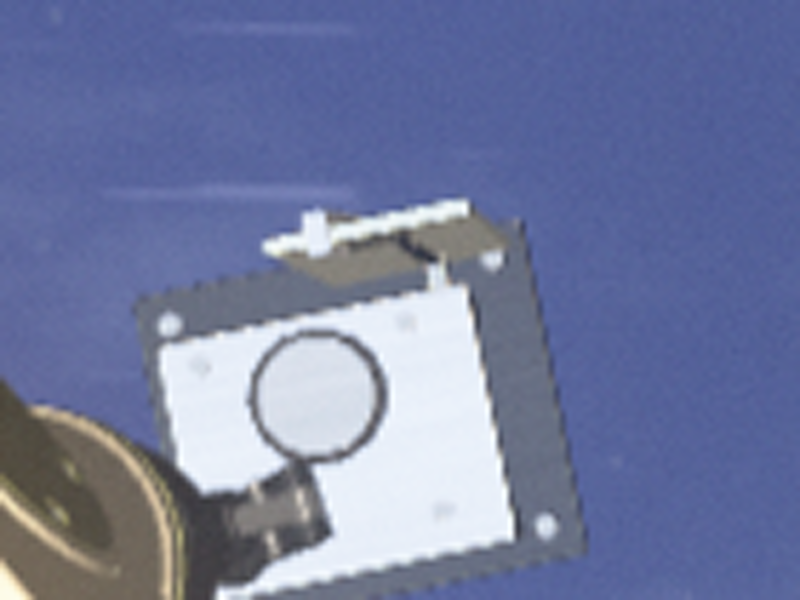

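>>> arm_command(
  moves=[
    {"grip": -1, "dx": -0.01, "dy": 0.0275, "dz": 0, "rx": 0, "ry": 0, "rz": 0},
    {"grip": -1, "dx": -0.015, "dy": 0.041, "dz": 0, "rx": 0, "ry": 0, "rz": 0},
    {"grip": -1, "dx": -0.015, "dy": 0.041, "dz": 0, "rx": 0, "ry": 0, "rz": 0},
    {"grip": -1, "dx": -0.015, "dy": 0.041, "dz": 0, "rx": 0, "ry": 0, "rz": 0},
    {"grip": -1, "dx": -0.015, "dy": 0.041, "dz": 0, "rx": 0, "ry": 0, "rz": 0},
    {"grip": -1, "dx": -0.015, "dy": 0.041, "dz": 0, "rx": 0, "ry": 0, "rz": 0},
    {"grip": -1, "dx": -0.015, "dy": 0.041, "dz": 0, "rx": 0, "ry": 0, "rz": 0},
    {"grip": -1, "dx": -0.015, "dy": 0.041, "dz": 0, "rx": 0, "ry": 0, "rz": 0},
  ],
)

```text
time_s: 11.05
position: [0.4483, -0.1004, 0.3045]
ee_rot: [0.985, 0.172, -0.0, 0.0]
ft_force: [1.1, 0.2, -1.6]
grip_width: 0.0001
```

The round plate has sprung back: its pointer is at (402,238) again, and the tab hasn't moved. On to the square mount.

>>> arm_command(
  moves=[
    {"grip": -1, "dx": -0.009, "dy": 0.024, "dz": 0, "rx": 0, "ry": 0, "rz": 0},
    {"grip": -1, "dx": -0.0085, "dy": 0.024, "dz": 0, "rx": 0, "ry": 0, "rz": 0},
    {"grip": -1, "dx": 0, "dy": 0, "dz": 0.015, "rx": 0, "ry": 0, "rz": 0},
    {"grip": -1, "dx": 0, "dy": 0, "dz": 0.015, "rx": 0, "ry": 0, "rz": 0},
    {"grip": -1, "dx": 0, "dy": 0, "dz": 0, "rx": 0, "ry": 0, "rz": 0},
    {"grip": -1, "dx": 0, "dy": 0, "dz": 0, "rx": 0, "ry": 0, "rz": 0},
    {"grip": -1, "dx": 0, "dy": 0, "dz": 0, "rx": 0, "ry": 0, "rz": 0},
    {"grip": -1, "dx": 0, "dy": 0, "dz": 0, "rx": 0, "ry": 0, "rz": 0},
  ],
)

```text
time_s: 11.85
position: [0.4488, -0.1497, 0.2754]
ee_rot: [0.985, 0.172, 0.0, 0.0]
ft_force: [0.1, -1.2, -0.0]
grip_width: -0.0001
```

```bash
python3 look.py u1 350 165 120 90;python3 - <<'E'
from cell import robot
import cv2
a=robot.grab_frame("scene")["frame"][:,:,::-1]
cv2.imwrite("pics/us1.png",cv2.resize(a[125:225,200:330],(780,600),interpolation=cv2.INTER_CUBIC))
E
```

```text
11.85 [ 0.44878143 -0.14965802  0.27539755] [ 0.09 -1.18 -0.01]
```

View pics/u1.png

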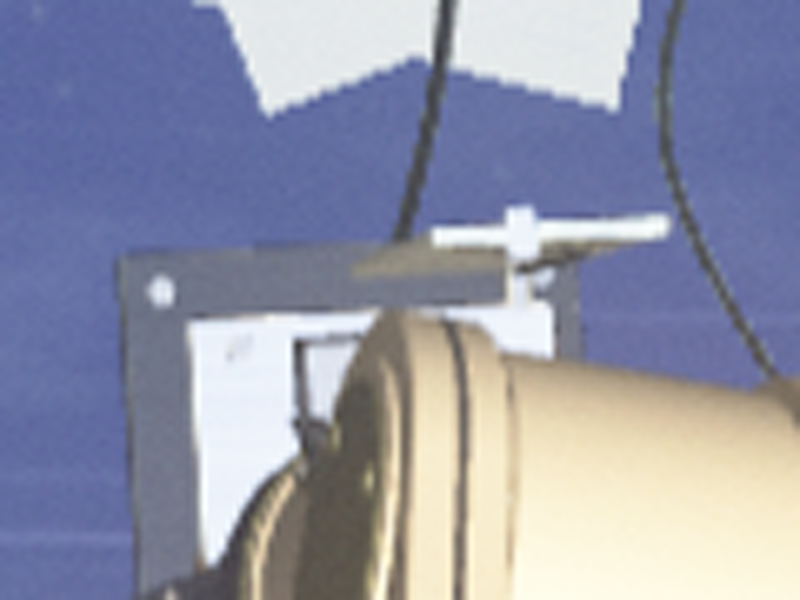

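View pics/us1.png

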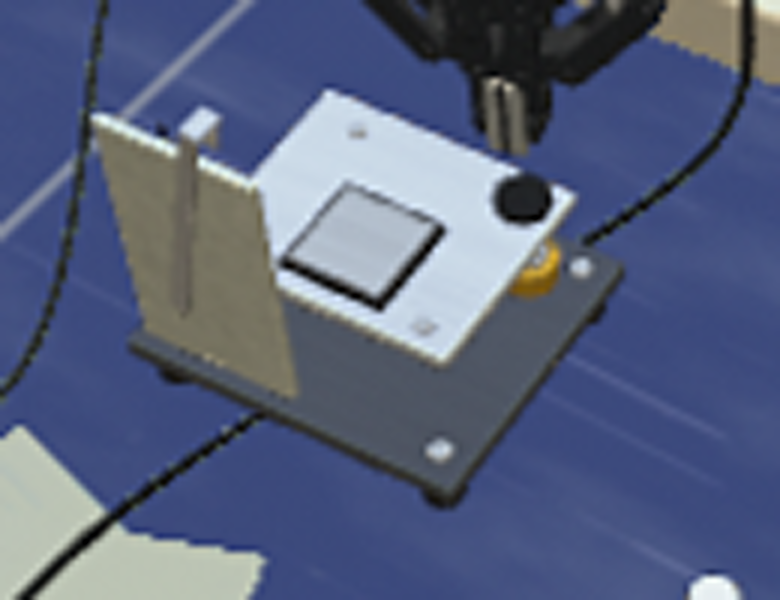

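>>> arm_command(
  moves=[
    {"grip": -1, "dx": 0, "dy": 0, "dz": 0.014, "rx": 0, "ry": 0, "rz": 0},
    {"grip": -1, "dx": 0, "dy": 0, "dz": 0.01, "rx": 0, "ry": 0, "rz": 0},
    {"grip": -1, "dx": 0, "dy": 0, "dz": 0.004, "rx": 0, "ry": 0, "rz": 0},
    {"grip": -1, "dx": 0, "dy": 0, "dz": 0.004, "rx": 0, "ry": 0, "rz": 0},
    {"grip": -1, "dx": 0, "dy": 0, "dz": 0.004, "rx": 0, "ry": 0, "rz": 0},
    {"grip": -1, "dx": 0, "dy": 0, "dz": 0.004, "rx": 0, "ry": 0, "rz": 0},
    {"grip": -1, "dx": 0, "dy": 0, "dz": 0.003, "rx": 0, "ry": 0, "rz": 0},
    {"grip": -1, "dx": 0, "dy": 0, "dz": 0, "rx": 0, "ry": 0, "rz": 0},
  ],
)

```text
time_s: 12.75
position: [0.4486, -0.1495, 0.2316]
ee_rot: [0.985, 0.172, -0.0, -0.0]
ft_force: [-2.3, 3.7, 6.2]
grip_width: -0.0003
```

```bash
cat > two.py <<'E'
import sys
from cell import robot
import cv2,numpy as np
n=sys.argv[1]
s=robot.get_state();print(s["time_s"],s["position"],np.round(s["ft_force"],2))
a=robot.grab_frame("scene")["frame"][:,:,::-1]
b=robot.grab_frame("top")["frame"][:,:,::-1]
A=cv2.resize(a[125:225,200:330],(390,300),interpolation=cv2.INTER_CUBIC)
A2=cv2.resize(a[135:165,205:244],(390,300),interpolation=cv2.INTER_CUBIC)
B=cv2.resize(b[185:225,403:455],(390,300),interpolation=cv2.INTER_CUBIC)
cv2.imwrite(f"pics/{n}.png",np.vstack([np.hstack([A,A2]),np.hstack([B,B*0])]))
E
python3 two.py v2
```

```text
12.75 [ 0.44856556 -0.14953977  0.2315649 ] [-2.27  3.69  6.25]
```

View pics/v2.png

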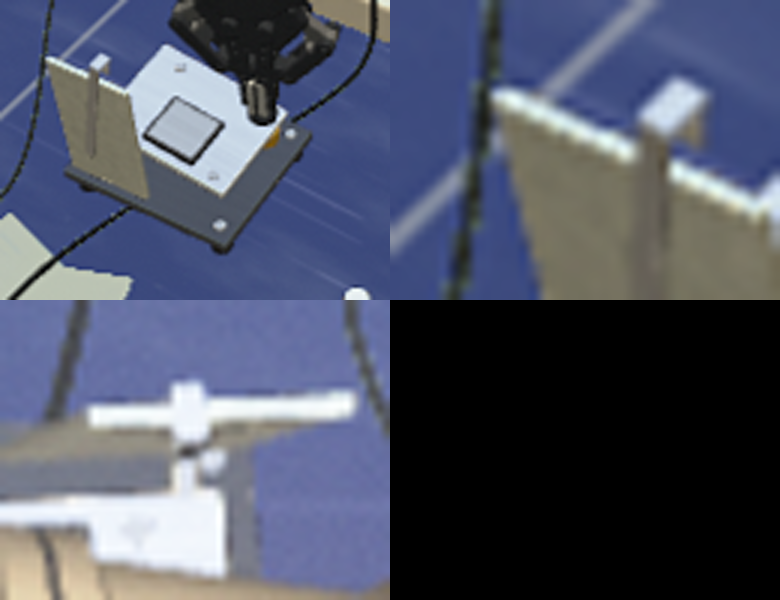

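>>> arm_command(
  moves=[
    {"grip": -1, "dx": 0, "dy": 0, "dz": 0.002, "rx": 0, "ry": 0, "rz": 0},
    {"grip": -1, "dx": 0, "dy": 0, "dz": 0.0015, "rx": 0, "ry": 0, "rz": 0},
    {"grip": -1, "dx": 0, "dy": 0, "dz": 0.001, "rx": 0, "ry": 0, "rz": 0},
    {"grip": -1, "dx": 0, "dy": 0, "dz": 0, "rx": 0, "ry": 0, "rz": 0},
    {"grip": -1, "dx": 0, "dy": 0, "dz": 0, "rx": 0, "ry": 0, "rz": 0},
    {"grip": -1, "dx": 0, "dy": 0, "dz": 0, "rx": 0, "ry": 0, "rz": 0},
    {"grip": -1, "dx": 0, "dy": 0, "dz": 0, "rx": 0, "ry": 0, "rz": 0},
    {"grip": -1, "dx": 0, "dy": 0, "dz": 0, "rx": 0, "ry": 0, "rz": 0},
  ],
)

```text
time_s: 13.65
position: [0.4486, -0.1497, 0.2276]
ee_rot: [0.985, 0.172, 0.0, 0.0]
ft_force: [-2.5, 2.1, 7.1]
grip_width: -0.0
```

```bash
sed -i 's/np.hstack(\[B,B\*0\])/np.hstack([B,cv2.resize(b[190:210,415:441],(390,300),interpolation=cv2.INTER_CUBIC)])/' two.py; python3 two.py v3
```

```text
13.65 [ 0.44864252 -0.14968076  0.22758939] [-2.49  2.08  7.05]
```

View pics/v3.png

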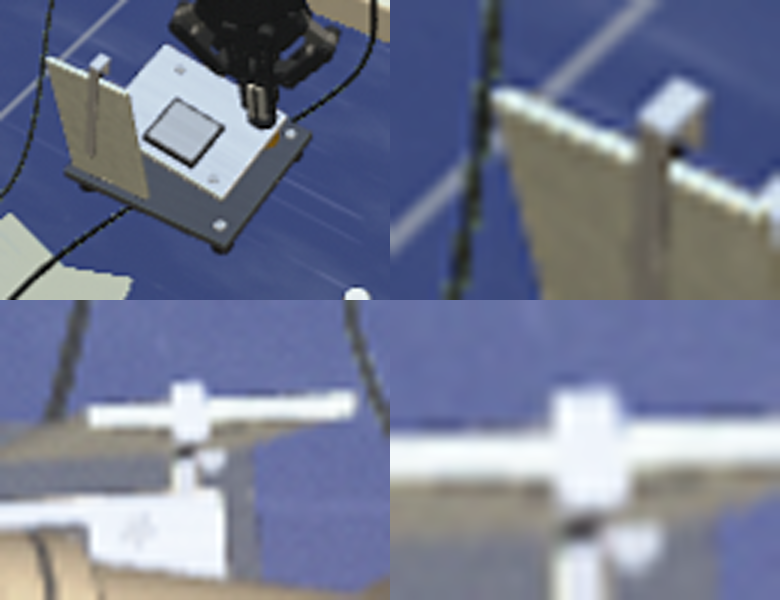

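Run:
```python
from h import *
p=[.491,-.1923,.0645]
c=lambda P:np.round((proj(world(p,P),Ks,Ts)[0]-[205,135]+.5)*10+[390,0],0)
for th in (0,.18,.2,.22,.24,.26):
    f=lambda r,x,o:c([x,-45+r*np.sin(th)+o*np.cos(th),60+r*np.cos(th)-o*np.sin(th)])
    print(th,'tip',c(tip(th)),'flap bot R/L',f(87,48,-4),f(87,48,4),'top front',f(105,48,-4),f(105,48,4))
print(c([58,0,144]),c([58,-70,144]))
```

```text
0 tip [604. 109.] flap bot R/L [592.  89.] [623. 103.] top front [578.  29.] [609.  43.]
0.18 tip [663. 139.] flap bot R/L [653. 118.] [685. 136.] top front [653.  64.] [685.  83.]
0.2 tip [670. 143.] flap bot R/L [660. 122.] [692. 140.] top front [661.  69.] [693.  88.]
0.22 tip [677. 147.] flap bot R/L [667. 125.] [698. 144.] top front [670.  74.] [702.  93.]
0.24 tip [683. 151.] flap bot R/L [674. 129.] [705. 149.] top front [678.  79.] [710.  98.]
0.26 tip [690. 155.] flap bot R/L [681. 133.] [712. 153.] top front [686.  84.] [718. 104.]
[758. 213.] [487.  94.]
```

>>> arm_command(
  moves=[
    {"grip": -1, "dx": 0, "dy": 0, "dz": 0.001, "rx": 0, "ry": 0, "rz": 0},
    {"grip": -1, "dx": 0, "dy": 0, "dz": 0, "rx": 0, "ry": 0, "rz": 0},
    {"grip": -1, "dx": 0, "dy": 0, "dz": 0, "rx": 0, "ry": 0, "rz": 0},
    {"grip": -1, "dx": 0, "dy": 0, "dz": 0, "rx": 0, "ry": 0, "rz": 0},
    {"grip": -1, "dx": 0, "dy": 0, "dz": 0, "rx": 0, "ry": 0, "rz": 0},
    {"grip": -1, "dx": 0, "dy": 0, "dz": 0, "rx": 0, "ry": 0, "rz": 0},
    {"grip": -1, "dx": 0, "dy": 0, "dz": 0, "rx": 0, "ry": 0, "rz": 0},
    {"grip": -1, "dx": 0, "dy": 0, "dz": 0, "rx": 0, "ry": 0, "rz": 0},
  ],
)

```text
time_s: 14.55
position: [0.4486, -0.1497, 0.2266]
ee_rot: [0.985, 0.172, 0.0, 0.0]
ft_force: [-3.7, 1.8, 7.1]
grip_width: -0.0
```

```bash
python3 two.py v4
```

```text
14.55 [ 0.44864093 -0.14971294  0.22661354] [-3.68  1.77  7.12]
```

View pics/v4.png

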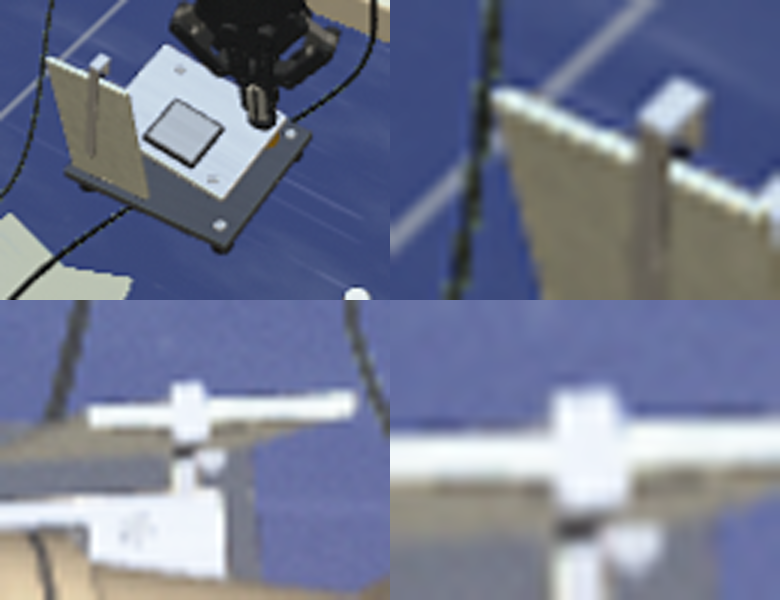

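The pointer tip sits under the tab's flap, at about (680,152) in the zoomed scene view. I let go now.

>>> arm_command(
  moves=[
    {"grip": -1, "dx": 0, "dy": 0, "dz": -0.01, "rx": 0, "ry": 0, "rz": 0},
    {"grip": -1, "dx": 0, "dy": 0, "dz": -0.02, "rx": 0, "ry": 0, "rz": 0},
    {"grip": -1, "dx": 0, "dy": 0, "dz": -0.04, "rx": 0, "ry": 0, "rz": 0},
    {"grip": -1, "dx": 0, "dy": 0, "dz": -0.04, "rx": 0, "ry": 0, "rz": 0},
    {"grip": -1, "dx": 0, "dy": 0, "dz": -0.03, "rx": 0, "ry": 0, "rz": 0},
    {"grip": -1, "dx": 0, "dy": 0, "dz": 0, "rx": 0, "ry": 0, "rz": 0},
    {"grip": -1, "dx": 0, "dy": 0, "dz": 0, "rx": 0, "ry": 0, "rz": 0},
    {"grip": -1, "dx": 0, "dy": 0, "dz": 0, "rx": 0, "ry": 0, "rz": 0},
  ],
)

```text
time_s: 15.45
position: [0.4482, -0.1498, 0.3654]
ee_rot: [0.985, 0.171, -0.001, -0.0]
ft_force: [0.0, 0.5, -0.4]
grip_width: -0.0
```

```bash
python3 two.py v5
python3 - <<'E'
from cell import robot
import cv2
cv2.imwrite("pics/sc_end.png",robot.grab_frame("scene")["frame"][:,:,::-1])
E
```

```text
15.45 [ 0.4481542  -0.14982542  0.36538029] [ 0.05  0.55 -0.42]
```

View pics/v5.png

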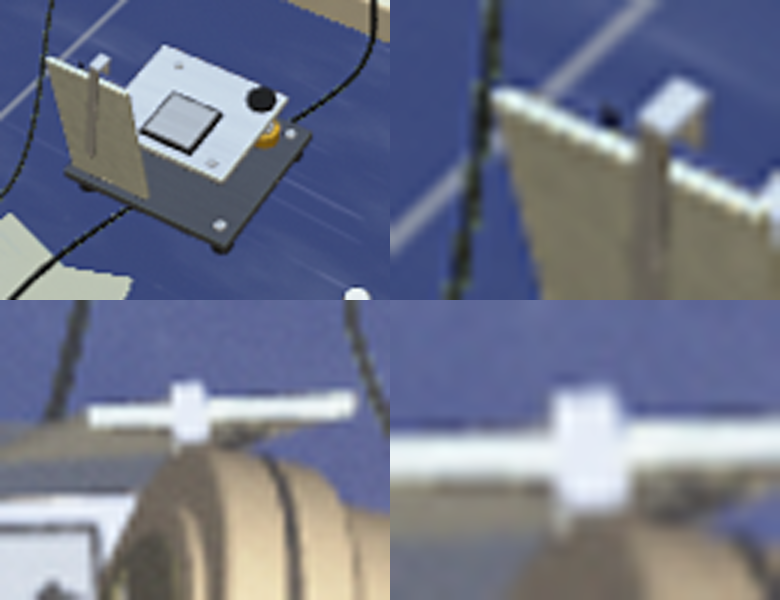

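View pics/sc_end.png

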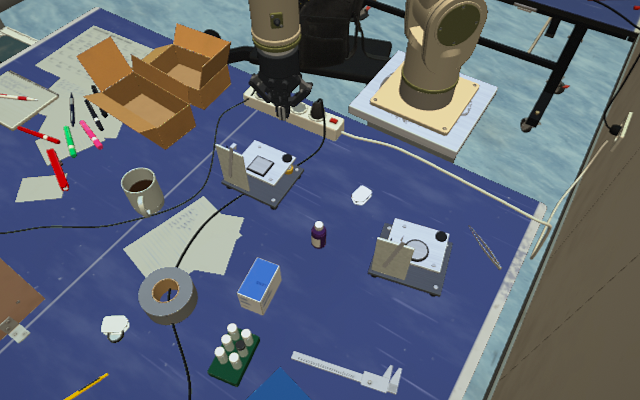

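```bash
python3 -c "
from cell import robot
print(robot.job_done(), robot.get_state()['time_s'])"
```

```text
the job is handed in; nothing more can be done
the job is handed in; nothing more can be done
```

I pressed the round-mirror mount's pad to its tab, held it and let go, then did the same on the square-mirror mount. The job was handed in at about 15.5 s on the robot's clock, with the gripper raised clear of everything.

- **Round mount:** I measured its tab at about 0.23 rad. I held the pad for at least 0.5 s at each of three depths, 17.5, 18.9 and 19.9 mm. At the two deeper holds the top camera showed the pointer tip passing under the tab. After release the pointer was back at its rest position and the tab had not moved.
- **Square mount:** I measured its tab at about 0.225 rad. I held the pad for at least 0.5 s at 17.4 and 18.4 mm. The scene camera showed the tip under the tab's flap, at an estimated 0.20 to 0.235 rad. After release the pointer was back at its rest position.
- **Rest of the scene:** the last pictures show both plates at rest, with the tabs, bottle, lens and carton where they were.

The tilt angles are estimates from pictures and press depth, since no joint reading was available. They are good to roughly 0.02 rad (about 2 mm at the pointer). The tip was partly hidden by the tab during the final holds, so I could not see exactly where under the tab it stood. The wrist force was not conclusive on depth: on the round mount it read up to about 1 N below the spring figures in the task.

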